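Slide two ball bearings home in the bearing rack

TASK

Two sealed steel ball bearings, one small and one big, lie flat on the apron of the bearing rack. Slide each along the deck and down the lane until it drops fully home, lying flat, into the pocket of its own size: the small one into the near pocket, the big one across that and under the steel strap into the far pocket. A seated bearing stands proud and blocks the lane, so mind the order. Keep them on the deck, never lifting them clear of it, and leave the mug, bottle and hammer where they are.

Things in the scene. Friction and masses are not known exactly. Their poses are not given: they have to be found in the camera images.
- rack: Grey plastic bearing rack, fixed; flat deck 30 mm above the bench. Origin: on the bench, on the centre line where apron meets lane; x points down the lane from apron to pockets, y across, z up. Apron: x -150 to 0 mm, y -98 to 98 mm, edged by a black fence 3 mm high above the deck, 6 mm thick; the bearings start on it, one either side of the centre line
- lane_mouth (a point): Centre of the lane's mouth, at deck height above the rack's origin. The lane is 53 mm wide between 3 mm high fences (6 mm thick) and runs to an end fence 115 mm on. Slanting fences, 3 mm high, funnel into the mouth from 30 mm before it, where they stand 56 mm either side of the centre line
- strap (a point): Middle of the underside of the steel strap that crosses the lane, 79 mm along it from the mouth. Underside 20 mm, top 24 mm above the deck; 10 mm wide along the lane (74 to 84 mm from the mouth), 88 mm long across it, on posts 40 mm either side of the centre line
- small_pocket (a point): Centre of the floor of the near, small pocket: a round recess of 39 mm diameter, 6 mm deep from the deck, open above, 33 mm along the lane from its mouth, on the rack's centre line
- big_pocket (a point): Centre of the floor of the far, big pocket: a round recess of 51 mm diameter, 6 mm deep from the deck, 88 mm along the lane from its mouth, on the rack's centre line; the strap hangs over its near half
- small_bearing: Small ball bearing: steel ring with black seal and its bore capped, a disc of 35 mm diameter, 11 mm high, about 45 g, lying flat on the apron. Origin: centre of its underside, z up. Home in its pocket, it stands 5 mm proud of the deck
- big_bearing: Big ball bearing: steel ring with black seal and its bore capped, a disc of 47 mm diameter, 14 mm high, about 110 g, lying flat on the apron; too wide for the small pocket, it slides over it while that is empty. Origin: centre of its underside, z up. Home in its pocket, it stands 8 mm proud of the deck
- mug: White mug, 82 mm across, 95 mm high, bystander. Origin: centre of its underside
- bottle: Small red bottle, 36 mm across, 110 mm high, bystander. Origin: centre of its underside
- hammer: Hammer lying on the bench, bystander. Origin: under its middle, x along the handle towards the head
There are look-alikes about, which are no part of the job. Leave any purple or red look-alike of the big_bearing alone.

How it is judged:
By the outcome, as a careful person would: the job done as asked, in the order asked, and still so for the second after the job is handed in, with the robot touching nothing.
It also fails if it takes over 69 s, if anything falls off the work surface, if the arm or the gripper's body presses on something with over 40 N, if the wrist force passes 120 N, or if a joint passes its speed limit or range.

ROBOT

A 6-joint arm with a two-finger parallel gripper is mounted at the origin on the work surface. World frame = base frame: x ahead of the robot, y to its left, z up, the work surface at z = 0. Lengths are in m, angles in degrees, forces in N, time in s.
With the tool pointing down it reaches from about 0.275 to 0.725 m from the base axis. Payload 5.6 kg.
Tool frame: the origin (TCP) lies at the very end of the fingers, on their centre line; the grasp point (between the pads) lies 19 mm behind it; z points along the fingers, y is the line along which they close (so a half turn about z gives the same grasp; the last joint's range is limited). The gripper opens to 85 mm and grips with 20 to 120 N. Pads are 22 mm wide; open, the fingers measure 114 mm over their backs; the gripper's body (76 mm by 85 mm) begins 54 mm behind the grasp point. The pads swing forward as they close: fully open they stand 13 mm farther back than shut.
Start: joints at [83.457, 14.616, 6.199, 0, -81.583, -16.306], TCP at [0.214, 0.507, 0.231] pointing down, gripper open.
Joint ranges: [-168.99, 168.99], [-69.2, 112.95], [-62.41, 85.93], [-164.36, 98.24], [-168.68, -3.75], [-174.98, 174.98]. Speed limits (degrees/s): [147.25, 147.25, 180, 180, 180, 180].

INTERFACE

Orientations are given as a 3x3 rotation matrix whose columns are the frame's x, y, z axes.
In Python, from plant import * gives the robot as it stands. The module is installed in compiled form; this text tells all that it offers.
- The arm moves only by the tool step_arm, never from a script. Its argument "moves" is a list of rows, each a list of 5 numbers: the opening, from 0 (shut) to 1 (fully open), then the shift along the tool's x, y, z in cm, then the turn about the tool's z in rad. In form: [[fingers, dx, dy, dz, spin], ...]. A call has 1 to 8 rows; each row is the pose to reach, as a shift and turn from the pose commanded when the call began, along the tool's axes at that moment; what a row does not reach only later rows make up. A row lasts 1/10 s, in which the tool goes at most 50 mm and 8.59 degrees, less where a joint would pass 70% of its speed; a pose out of reach is approached as far as the arm can. A call with a gripper value outside its range is refused whole. The fingers move at their own pace and stop on an object; the grip force is fixed at half the most. Time passes only in rows, so rows that repeat a pose let the fingers close. It gives the time, the measured TCP pose, the force, the opening and the grip force at its end, in the units of the state.
- state(): the state, without advancing time (a new reading comes with each control period).
- snapshot(name): name is "scene" or "top" or "wrist"; returns the picture (400x640x3 uint8, red, green, blue); there is no depth.
- camera_info(name): a dict with "intrinsics" (3x3 intrinsics, pixels), "eye" and "rotation" of the camera in the world; the wrist camera has in their place "tool_from_camera" (4x4, takes a point from camera to tool coordinates, whose origin is the TCP and whose axes are the flange's). Camera axes: x right, y down, z forward; pixel columns grow to the right and rows downward; lengths in m; the calibration is good to about 2 mm. A picture is of the moment at which its call begins: read the wrist's pose just before it. camera_info takes no time and is no camera call.
- finish_job(): hands the job in; it is judged then, once.
The state is a dict: "t": time; "q": joint angles; "joint_vel": joint speeds; "effort": joint torques, N m; "eef_pos": TCP position; "tcp_rot": TCP orientation; "force": force on the tool from outside, world axes, zero at the start; "moment": the same for the moment, N m; "grip_width": finger opening in m; "finger_force": force on a finger pad.
Only numpy, scipy, OpenCV 4.12 (cv2) and the standard library are available. Lean on these libraries where they do the work, as an engineer would, in place of code of your own. Each camera call takes 0.05 s, during which the arm holds its last target. There are 200 camera calls.

## Working session

There is one attempt and no reset: what is moved stays moved. The work goes in short steps, Python scripts to look and compute and a tool call to move; the robot and the scene stay as the last step left them, time stands still between calls to the robot, and variables do not carry over. Pictures are saved under pics/ and viewed, at most 10 in all, crops included, and the job is handed in when it is done.

Besides the shell and the picture viewer there is one more tool, called after ">>>" by a JSON object that holds its "method" and its "body", one argument or row to a line. step_arm: Moves the arm, as the interface text tells. Its arguments: {"type":"object","properties":{"moves":{"type":"array","items":{"type":"array","items":{"type":"number"}}}},"required":["moves"]}

```bash
mkdir -p pics
python3 - <<'E'
from plant import *
import cv2
for n in("top","scene"):
    cv2.imwrite(f"pics/{n}0.png",snapshot(n)[:,:,::-1]); c=camera_info(n); print(n,c)
s=state();print(s['t'],s['eef_pos'],s['tcp_rot'],s['grip_width']);print(camera_info("wrist"))
E
```

```text
top {'intrinsics': array([[424.87929183,   0.        , 329.88383737],
       [  0.        , 424.87929183, 199.53759198],
       [  0.        ,   0.        ,   1.        ]]), 'eye': array([ 4.01522212e-01, -4.69056038e-04,  1.33800091e+00]), 'rotation': array([[ 2.02999028e-02, -9.89777447e-01,  1.41168405e-01],
       [-9.99790112e-01, -2.04869624e-02,  1.28277780e-04],
       [ 2.76514535e-03, -1.41141379e-01, -9.89985588e-01]])}
scene {'intrinsics': array([[388.77475291,   0.        , 314.88592551],
       [  0.        , 388.77475291, 199.57220515],
       [  0.        ,   0.        ,   1.        ]]), 'eye': array([ 1.08815879, -0.37781261,  0.95837328]), 'rotation': array([[ 0.62095562,  0.62852574, -0.46836899],
       [ 0.78382041, -0.50269888,  0.36458113],
       [-0.00629994, -0.59350588, -0.804805  ]])}
0.1 [0.21335355 0.50644894 0.23050326] [[ 9.21504096e-01 -3.88368186e-01 -5.94615635e-04]
 [-3.88368637e-01 -9.21502779e-01 -1.55884376e-03]
 [ 5.74653652e-05  1.66741098e-03 -9.99998608e-01]] 0.08537751232803231
{'intrinsics': array([[293.85588241,   0.        , 315.01023341],
       [  0.        , 293.85588241, 193.95216921],
       [  0.        ,   0.        ,   1.        ]]), 'tool_from_camera': array([[ 7.66940234e-04, -9.46988159e-01, -3.21267549e-01,
         8.27942936e-02],
       [ 9.99999649e-01,  8.34514596e-04, -7.26356492e-05,
         1.56519750e-04],
       [ 3.36887558e-04, -3.21267380e-01,  9.46988467e-01,
        -1.42321367e-01],
       [ 0.00000000e+00,  0.00000000e+00,  0.00000000e+00,
         1.00000000e+00]])}
```

View pics/top0.png

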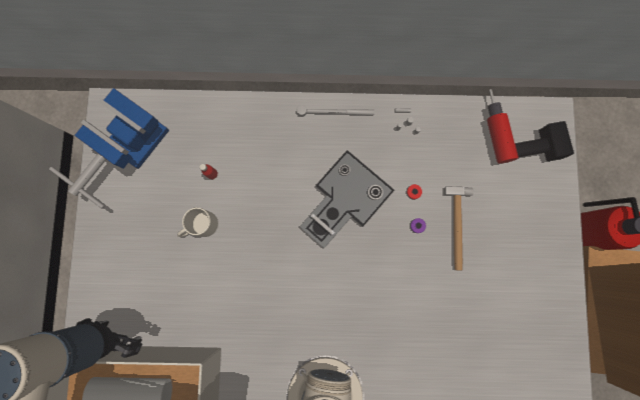

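View pics/scene0.png

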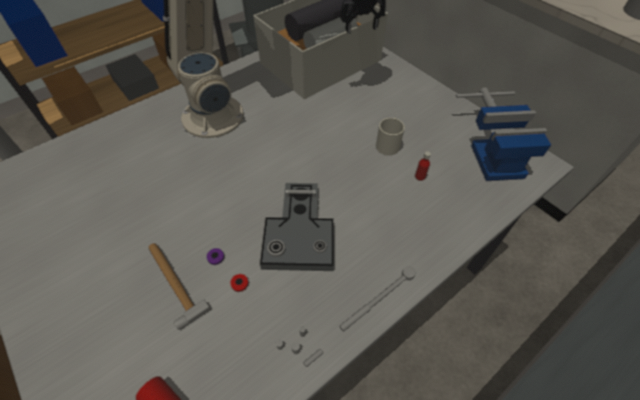

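Top view: small bearing about (345,170), big about (375,191), both grey on the rack. The look-alikes are red at (414,191) and purple at (418,226), on the bench. The strap is at about (322,223). I choose the two grey ones and check them in a crop.

```bash
cat > h.py <<'E'
from plant import *
import cv2, numpy as np
def cam(n):
    c=camera_info(n)
    if n!="wrist": return c["intrinsics"],c["rotation"],c["eye"]
    s=state();T=c["tool_from_camera"];R=np.array(s["tcp_rot"])
    return c["intrinsics"],R@T[:3,:3],np.array(s["eef_pos"])+R@T[:3,3]
def ray(C,px,z):
    K,R,e=C; px=np.atleast_2d(px).astype(float)
    d=(R@np.linalg.inv(K)@np.c_[px,np.ones(len(px))].T).T
    return e+d*((z-e[2])/d[:,2])[:,None]
def proj(C,p):
    K,R,e=C; q=(K@R.T@(np.atleast_2d(p)-e).T).T
    return q[:,:2]/q[:,2:]
E
python3 - <<'E'
from h import *
im=cv2.imread("pics/top0.png");C=cam("top")
cr=im[145:250,290:425];cv2.imwrite("pics/crop1.png",cv2.resize(cr,None,fx=5.7,fy=5.7,interpolation=cv2.INTER_CUBIC))
for n,p,z in [("small",(345,170),.041),("big",(375.5,191.5),.044),("strap",(322,223),.052),("c1",(347,151),.03),("c2",(393,189),.03),("c3",(363,226),.03),("c4",(316,187),.03),("e1",(300,228),.03),("e2",(322,247),.03)]: print(n,ray(C,p,z).round(4))
E
```

```text
small [[ 0.6804 -0.0455  0.041 ]]
big [[ 0.614  -0.1405  0.044 ]]
strap [[0.5125 0.0221 0.052 ]]
c1 [[ 0.7441 -0.0513  0.03  ]]
c2 [[ 0.6253 -0.1966  0.03  ]]
c3 [[ 0.5078 -0.104   0.03  ]]
c4 [[0.6267 0.0438 0.03  ]]
e1 [[0.4976 0.0899 0.03  ]]
e2 [[0.4408 0.0208 0.03  ]]
```

View pics/crop1.png

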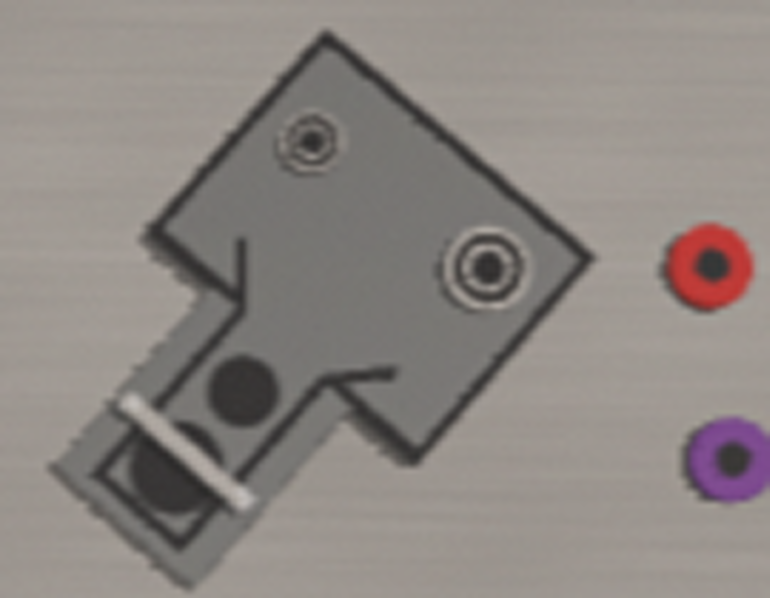

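The crop shows two grey bearings on the rack apron: small at crop (312,141), big at (487,268). The pockets are at (243,391) and (180,468), and both coloured look-alikes are off the rack. I'll fit the rack frame next and plan the pushes.

```bash
cat >> h.py <<'E'
def crop(p): return (np.array(p,float)+.5)/5.7-.5+[290,145]
def fit2(L,W): # rigid 2D: W = R L + t
    L,W=np.array(L,float),np.array(W,float); a,b=L.mean(0),W.mean(0)
    l,w=L-a,W-b; th=np.arctan2((l[:,0]*w[:,1]-l[:,1]*w[:,0]).sum(),(l*w).sum())
    R=np.array([[np.cos(th),-np.sin(th)],[np.sin(th),np.cos(th)]]); return th,R,b-R@a
E
python3 - <<'E'
from h import *
C=cam("top")
w=ray(C,[crop(p) for p in [(326,33),(592,257),(415,463),(150,235)]],.033)[:,:2]
print(np.linalg.norm(w-np.roll(w,-1,0),axis=1))
L=[(-150,-98),(-150,98),(0,98),(0,-98)]
sp=ray(C,crop((243,391)),.027)[0,:2]
bp=ray(C,crop((178,468)),.027)[0,:2]
for o in (0,6):
  L=[(-150-o,-98-o),(-150-o,98+o),(0+o,98+o),(0+o,-98-o)]
  th,R,t=fit2(np.array(L)/1000,w); 
  print(o,np.degrees(th),t,((w-t)@R*1000).round(1))
  f=lambda p:((p-t)@R*1000).round(1)
  print("pocket",f(sp),f(bp),"small",f(ray(C,crop((312,141)),.041)[0,:2]),"big",f(ray(C,crop((487,268)),.044)[0,:2]))
E
```

```text
[0.19155151 0.14931962 0.19023007 0.14922918]
0 140.27392402397126 [ 0.56882051 -0.02851475] [[-149.8  -96. ]
 [-149.5   95.6]
 [  -0.2   95.3]
 [  -0.5  -94.9]]
pocket [30.5 -0.8] [85.3  0. ] small [-96.9 -61.2] big [-105.1   56.4]
6 140.27493800606675 [ 0.56881966 -0.02851577] [[-149.8  -96. ]
 [-149.5   95.6]
 [  -0.2   95.3]
 [  -0.5  -94.9]]
pocket [30.5 -0.8] [85.3  0. ] small [-96.9 -61.2] big [-105.1   56.4]
```

```bash
cat >> h.py <<'E'
TH=np.radians(140.27); T0=np.array([.5688,-.0285])
Rr=np.array([[np.cos(TH),-np.sin(TH)],[np.sin(TH),np.cos(TH)]])
def toW(p): return Rr@(np.array(p)/1000)+T0
def toR(w): return (np.atleast_2d(w)[:,:2]-T0)@Rr*1000
def go(p,z,head): # rack mm, world z m, heading deg in rack of tool -x
    s=state();R=np.array(s["tcp_rot"]);d=np.r_[toW(p),z]-s["eef_pos"]
    cur=np.degrees(np.arctan2(-R[1,0],-R[0,0])); dy=(head+np.degrees(TH)-cur+180)%360-180
    print("shift cm",(R.T@d*100).round(2),"spin rad",round(-np.radians(dy),3))
def where():
    s=state();R=np.array(s["tcp_rot"]);print("t",round(s["t"],2),"rack",toR(s["eef_pos"]).round(1),"z",round(s["eef_pos"][2],4),"head",round(np.degrees(np.arctan2(-R[1,0],-R[0,0])-TH),1),"w",round(s["grip_width"],4),"F",np.round(s["force"],1),np.round(s["q"],0))
E
python3 -c "
from h import *
go((-136,83),.23,-40.7); go((-120,0),.23,0)"
```

```text
shift cm [64.13 47.38  0.13] spin rad 1.005
shift cm [65.01 38.98  0.12] spin rad 0.295
```

>>> {"method": "step_arm", "body": {
  "moves": [
    [0.235,32.5,19.5,0,0.15],
    [0.235,32.5,19.5,0,0.15],
    [0.235,32.5,19.5,0,0.15],
    [0.235,32.5,19.5,0,0.15],
    [0.235,32.5,19.5,0,0.15],
    [0.235,32.5,19.5,0,0.15],
    [0.235,32.5,19.5,0,0.15],
    [0.235,32.5,19.5,0,0.15]
  ]
}}

```text
t: 0.9
eef_pos: [0.4384, 0.1981, 0.2311]
tcp_rot: [[0.852, -0.523, -0.0], [-0.523, -0.852, -0.001], [0.0, 0.001, -1.0]]
force: [0.7, -0.0, -0.5]
grip_width: 0.0199
finger_force: 0.0
```

>>> {"method": "step_arm", "body": {
  "moves": [
    [0.235,35.1,14.0,0,0.145],
    [0.235,35.1,14.0,0,0.145],
    [0.235,35.1,14.0,0,0.145],
    [0.235,35.1,14.0,0,0.145],
    [0.235,35.1,14.0,0,0.145],
    [0.235,35.1,14.0,0,0.145],
    [0.235,35.1,14.0,0,0.145],
    [0.235,35.1,14.0,0,0.145]
  ]
}}

```text
t: 1.7
eef_pos: [0.6647, -0.1048, 0.2295]
tcp_rot: [[0.767, -0.641, -0.002], [-0.641, -0.767, -0.0], [-0.002, 0.002, -1.0]]
force: [0.5, 0.7, -0.8]
grip_width: 0.02
finger_force: 0.0
```

Run:
```python
from h import *
where();C=cam("wrist");im=snapshot("wrist")[:,:,::-1];cv2.imwrite("pics/w1.png",im)
np.savez("w1.npz",K=C[0],R=C[1],e=C[2])
```

```text
t 1.7 rack [[-122.5   -2.6]] z 0.2295 head -0.2 w 0.02 F [ 0.5  0.7 -0.8] [  4.  29.  28.   0. -89.  46.]
```

View pics/w1.png

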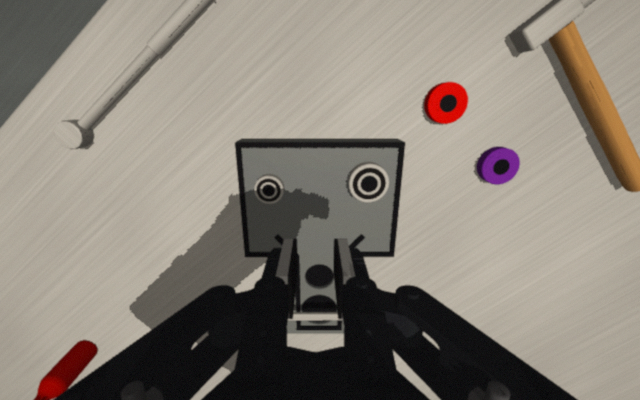

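The wrist view shows small at (268,189), big at (369,183), apron corners at (236,141), (405,141), (394,256) and (248,255), and the small pocket at (320,275). I'll use a threshold to sharpen these.

Run:
```python
from h import *
d=np.load("w1.npz");C=(d["K"],d["R"],d["e"]);im=cv2.imread("pics/w1.png");g=cv2.cvtColor(im,6)
def blob(mask,x0,y0,x1,y1):
    m=np.zeros_like(mask);m[y0:y1,x0:x1]=mask[y0:y1,x0:x1];p=cv2.findNonZero(m);return cv2.minEnclosingCircle(p)
br=((g>175)*255).astype(np.uint8)
for n,b,z in(("small",(250,170,286,207),.041),("big",(345,160,392,207),.044)):
    c,r=blob(br,*b);print(n,c,r,toR(ray(C,c,z)))
dk=((g<50)*255).astype(np.uint8)
n,l,st,ce=cv2.connectedComponentsWithStats(dk[262:290,304:336]);print(st,ce+[304,262])
c=ce[1]+[304,262];print("pocket",toR(ray(C,c,.0285)))
print("corners",toR(ray(C,[(236,141),(405,141),(394,256),(248,255)],.033)))
```

```text
Traceback (most recent call last):
cv2.error: OpenCV(4.12.0) /io/opencv/modules/imgproc/src/shapedescr.cpp:201: error: (-215:Assertion failed) count >= 0 && (depth == CV_32F || depth == CV_32S) in function 'minEnclosingCircle'
```

Run:
```python
from h import *
d=np.load("w1.npz");C=(d["K"],d["R"],d["e"]);im=cv2.imread("pics/w1.png");g=cv2.cvtColor(im,6)
def blob(mask,x0,y0,x1,y1):
    m=np.zeros_like(mask);m[y0:y1,x0:x1]=mask[y0:y1,x0:x1];p=cv2.findNonZero(m);return cv2.minEnclosingCircle(p)
for n,b,z in(("small",(250,170,286,207),.041),("big",(345,160,392,207),.044)):
    t=g[b[1]:b[3],b[0]:b[2]].max()*.8;c,r=blob(((g>t)*255).astype(np.uint8),*b);print(n,c,r,t,toR(ray(C,c,z)))
dk=((g<50)*255).astype(np.uint8)
n,l,st,ce=cv2.connectedComponentsWithStats(dk[262:290,304:336]);print(st,ce+[304,262])
c=ce[1]+[304,262];print("pocket",toR(ray(C,c,.0285)))
print("corners",toR(ray(C,[(236,141),(405,141),(394,256),(248,255)],.033)))
```

```text
small (268.0, 187.5) 14.080227851867676 135.20000000000002 [[-100.95035064  -57.6203454 ]]
big (368.7272644042969, 182.34091186523438) 19.834857940673828 148.0 [[-107.89446422   60.31143983]]
[[  0   0  32  28 357]
 [  2   0  30  26 539]] [[318.13165266 275.70308123]
 [320.40630798 275.36549165]]
pocket [[28.74270948  4.94839   ]]
corners [[-154.42332417  -92.6364828 ]
 [-153.98263448  101.23984667]
 [  -3.69997251  101.35464926]
 [  -5.75725213  -90.12850119]]
```

```bash
cat >> h.py <<'E'
def blobs(im,C,guess,z,r):
    g=cv2.cvtColor(im,6);c=proj(C,np.r_[toW(guess),z])[0];x,y=c.astype(int);x0,y0=x-r,max(y-r,0)
    w=g[y0:y+r,x0:x+r];m=((w>w.max()*.8)*255).astype(np.uint8);q,rr=cv2.minEnclosingCircle(cv2.findNonZero(m));q=np.array(q)+[x0,y0]
    return q.round(1),round(rr,1),toR(ray(C,q,z))[0].round(1)
E
python3 - <<'E'
from h import *
where();C=cam("wrist");im=np.ascontiguousarray(snapshot("wrist")[:,:,::-1]);where()
print(blobs(im,C,(-101,-57),.041,20),blobs(im,C,(-108,60),.044,24))
C=cam("scene");im=cv2.imread("pics/scene0.png")
print(blobs(im,C,(-99,-60),.041,10),blobs(im,C,(-106,58),.044,13))
E
```

```text
t 1.75 rack [[-124.7   -1.2]] z 0.2284 head -0.3 w 0.0205 F [-1.9 -0.4 -2.2] [  4.  30.  28.   0. -89.  46.]
t 1.8 rack [[-122.5   -2.4]] z 0.2285 head -0.3 w 0.0203 F [-0.2  0.8 -0.1] [  4.  29.  28.   0. -89.  46.]
(array([266.5, 188. ]), 13.5, array([-103. ,  -57.6])) (array([367.6, 184.7]), 20.0, array([-107.4,   60.6]))
(array([319.5, 244.5]), 13.4, array([-97. , -57.7])) (array([271.4, 244.1]), 14.0, array([-100.2,   72. ]))
```

```bash
cat >> h.py <<'E'
T0=T0+Rr@np.array([-.002,.0025])
E
python3 -c "
from h import *
where();go((-138,86),.07,-41);print(toW((-138,86)))"
```

```text
t 1.8 rack [[-120.5   -4.9]] z 0.2285 head -0.3 w 0.0203 F [-0.2  0.8 -0.1] [  4.  29.  28.   0. -89.  46.]
shift cm [ 1.83  9.04 15.87] spin rad 0.711
[ 0.6199025  -0.18604613]
```

>>> {"method": "step_arm", "body": {
  "moves": [
    [0.235,1.8,9,3,0.14],
    [0.235,1.8,9,6,0.28],
    [0.235,1.8,9,9,0.42],
    [0.235,1.8,9,12,0.56],
    [0.235,1.8,9,14,0.71],
    [0.235,1.8,9,15,0.71],
    [0.235,1.8,9,15.9,0.71],
    [0.235,1.8,9,15.9,0.71]
  ]
}}

```text
t: 2.6
eef_pos: [0.6198, -0.1819, 0.0717]
tcp_rot: [[0.17, -0.986, -0.001], [-0.986, -0.17, 0.0], [-0.0, 0.001, -1.0]]
force: [-0.2, -1.1, 0.7]
grip_width: 0.0199
finger_force: 0.0
```

Run:
```python
from h import *
where();C=cam("wrist");im=np.ascontiguousarray(snapshot("wrist")[:,:,::-1]);where();cv2.imwrite("pics/w2.png",im);where()
print(proj(C,np.r_[toW((-104,56)),.044]))
```

```text
t 2.6 rack [[-135.2   82.9]] z 0.0717 head -40.5 w 0.0199 F [-0.2 -1.1  0.7] [ -3.  30.   6.  -0. -66.  12.]
t 2.65 rack [[-135.8   82.7]] z 0.0727 head -40.5 w 0.0197 F [-0.2 -0.6  0.4] [ -3.  30.   6.   0. -66.  12.]
t 2.65 rack [[-135.8   82.7]] z 0.0727 head -40.5 w 0.0197 F [-0.2 -0.6  0.4] [ -3.  30.   6.   0. -66.  12.]
[[314.56976434 285.83315631]]
```

View pics/w2.png

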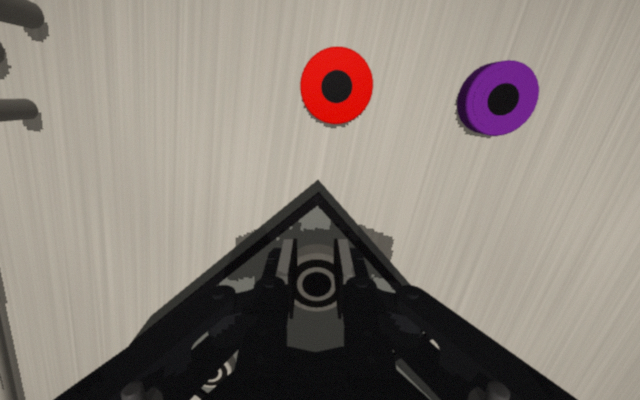

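The big bearing's centre is at (318,285), midway between the fingers (about 288 and 347), so the pusher is lined up with it. I'll descend and push.

>>> {"method": "step_arm", "body": {
  "moves": [
    [0.235,0,0,1.5,0],
    [0.235,0,0,2.8,0],
    [0.235,0,0,3.4,0],
    [0.235,0,0,3.8,0],
    [0.235,0,0,3.8,0],
    [0.235,-0.6,0,3.8,0],
    [0.235,-1.2,0,3.8,0],
    [0.235,-1.2,0,3.8,0]
  ]
}}

```text
t: 3.45
eef_pos: [0.6182, -0.1695, 0.0348]
tcp_rot: [[0.167, -0.986, 0.001], [-0.986, -0.167, 0.0], [0.0, -0.001, -1.0]]
force: [-0.2, -0.4, -0.0]
grip_width: 0.02
finger_force: 0.0
```

Run:
```python
from h import *
where();C=cam("wrist");im=np.ascontiguousarray(snapshot("wrist")[:,:,::-1]);where()
cv2.imwrite("pics/w3.png",im[180:360,180:460])
```

```text
t 3.45 rack [[-126.2   74.4]] z 0.0348 head -40.6 w 0.02 F [-0.2 -0.4 -0. ] [ -1.  31.   2.  -0. -61.  11.]
t 3.5 rack [[-126.4   74.6]] z 0.0348 head -40.6 w 0.0197 F [ 0.2 -0.   0.3] [ -1.  31.   2.   0. -61.  11.]
```

View pics/w3.png

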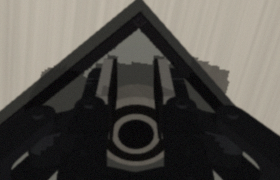

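The fingers now flank the rear of the bearing, whose centre is at full-image (316,312). I'll push on.

>>> {"method": "step_arm", "body": {
  "moves": [
    [0.235,-0.5,0,0,0],
    [0.235,-1.2,0,0,0],
    [0.235,-2,0,0,0],
    [0.235,-2.8,0,0,0],
    [0.235,-3.6,0,0,0],
    [0.235,-4.4,0,0,0],
    [0.235,-5.2,0,0,0],
    [0.235,-6,0,0,0]
  ]
}}

```text
t: 4.3
eef_pos: [0.608, -0.1106, 0.0344]
tcp_rot: [[0.166, -0.986, 0.0], [-0.986, -0.166, -0.0], [0.0, -0.0, -1.0]]
force: [-0.6, -2.4, 1.9]
grip_width: 0.0203
finger_force: 0.7
```

```bash
cat >> h.py <<'E'
def up(a,f): return cv2.resize(a,None,fx=f,fy=f,interpolation=cv2.INTER_CUBIC)
def two(n): # rack close-ups from scene and top, side by side
    t=np.ascontiguousarray(snapshot("top")[145:250,290:400,::-1]);s=np.ascontiguousarray(snapshot("scene")[175:280,250:350,::-1])
    cv2.imwrite(f"pics/{n}.png",np.hstack([up(t,3.6),up(s,3.6)]))
E
python3 - <<'E'
from h import *
two("p1");where()
E
```

```text
t 4.4 rack [[-80.   35.2]] z 0.0341 head -40.6 w 0.0203 F [ 0.2 -0.5  0.3] [  4.  29.  -2.  -0. -59.   5.]
```

View pics/p1.png

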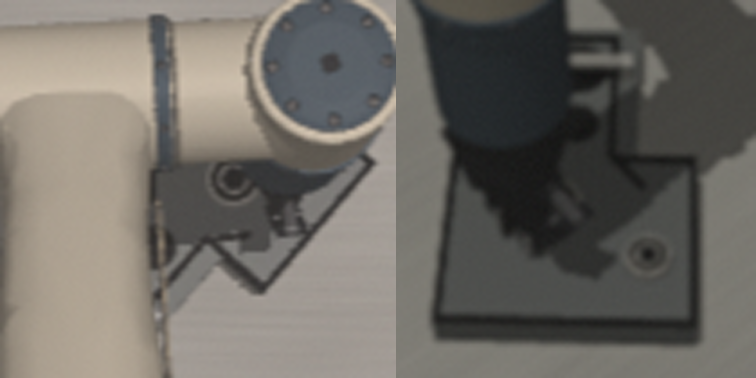

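The bearing is ahead of the fingers in the top crop at (234,180), nested and in line.

Run:
```python
from h import *
p=(np.array([234.,180])+.5)/3.6-.5+[290,145]
print(toR(ray(cam("top"),p,.044)))
```

```text
[[-54.7334277   12.46261967]]
```

>>> {"method": "step_arm", "body": {
  "moves": [
    [0.235,-0.8,0,0,0],
    [0.235,-1.6,0,0,0],
    [0.235,-2.2,0,0,0],
    [0.235,-2.13,-0.47,0,-0.14],
    [0.235,-2.23,-0.94,0,-0.28],
    [0.235,-2.4,-1.39,0,-0.42],
    [0.235,-2.62,-1.81,0,-0.56],
    [0.235,-2.92,-2.21,0,-0.709]
  ]
}}

```text
t: 5.2
eef_pos: [0.625, -0.0783, 0.0341]
tcp_rot: [[0.772, -0.636, -0.0], [-0.636, -0.772, 0.0], [-0.0, -0.0, -1.0]]
force: [-0.1, 0.3, 0.4]
grip_width: 0.0201
finger_force: 0.0
```

Run:
```python
from h import *
where();C=cam("wrist");a=np.ascontiguousarray(snapshot("wrist")[160:360,200:440,::-1]);where()
t=np.ascontiguousarray(snapshot("top")[145:250,290:400,::-1])
cv2.imwrite("pics/p2.png",np.hstack([up(a,1.8),up(t,360/105)]))
```

```text
t 5.2 rack [[-73.   -0.1]] z 0.0341 head 0.3 w 0.0201 F [-0.1  0.3  0.4] [  7.  30.   0.  -0. -60.  43.]
t 5.25 rack [[-73.1  -0.8]] z 0.0341 head 0.7 w 0.0202 F [1.1 0.4 0.3] [  7.  30.   0.  -0. -60.  44.]
```

View pics/p2.png

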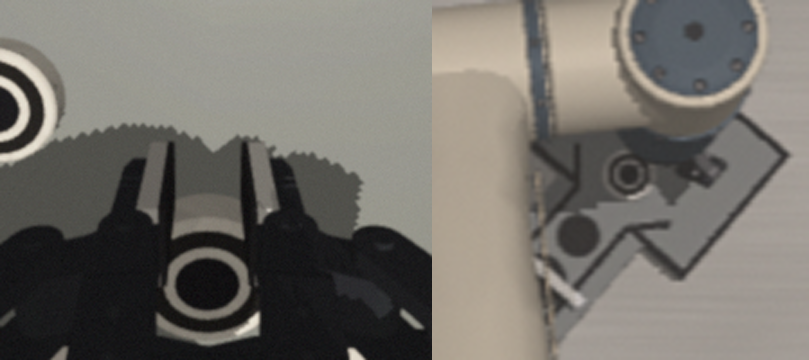

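The big bearing is nested at wrist-crop (208,282). In the top crop it is at (628,174), on the line through the pocket at (578,237). I'll push straight down the lane.

>>> {"method": "step_arm", "body": {
  "moves": [
    [0.235,-0.7,0,0,0],
    [0.235,-1.4,0,0,0],
    [0.235,-2.1,0,0,0],
    [0.235,-2.8,0,0,0],
    [0.235,-3.5,0,0,0],
    [0.235,-4.2,0,0,0],
    [0.235,-4.9,0,0,0],
    [0.235,-5.6,0,0,0]
  ]
}}

```text
t: 6.1
eef_pos: [0.5816, -0.0426, 0.0344]
tcp_rot: [[0.768, -0.64, 0.0], [-0.64, -0.768, -0.0], [0.0, -0.0, -1.0]]
force: [1.1, -0.9, -0.8]
grip_width: 0.02
finger_force: 0.3
```

Run:
```python
from h import *
where();a=np.ascontiguousarray(snapshot("wrist")[160:360,200:440,::-1])
t=np.ascontiguousarray(snapshot("top")[145:250,290:400,::-1]);where()
cv2.imwrite("pics/p3.png",np.hstack([up(a,1.8),up(t,360/105)]))
```

```text
t 6.1 rack [[-16.9   0.2]] z 0.0344 head -0.1 w 0.02 F [ 1.1 -0.9 -0.8] [ 11.  26.  -7.   0. -57.  39.]
t 6.2 rack [[-16.4   0.2]] z 0.0344 head -0.1 w 0.02 F [ 1.4  0.6 -0.2] [ 11.  26.  -7.  -0. -57.  39.]
```

>>> {"method": "step_arm", "body": {
  "moves": [
    [0.235,-0.7,0,0,0],
    [0.235,-1.4,0,0,0],
    [0.235,-2.1,0,0,0],
    [0.235,-2.8,0,0,0],
    [0.235,-3.5,0,0,0],
    [0.235,-4.2,0,0,0],
    [0.235,-4.9,0,0,0],
    [0.235,-5.6,0,0,0]
  ]
}}

```text
t: 7.0
eef_pos: [0.5386, -0.0068, 0.0343]
tcp_rot: [[0.768, -0.64, 0.0], [-0.64, -0.768, -0.0], [0.0, -0.0, -1.0]]
force: [0.7, -1.4, 0.4]
grip_width: 0.0204
finger_force: 0.5
```

>>> {"method": "step_arm", "body": {
  "moves": [
    [0.235,-0.2,0,0,0],
    [0.235,-0.4,0,0,0],
    [0.235,-0.6,0,0,0],
    [0.235,-0.8,0,0,0],
    [0.235,-1.0,0,0,0],
    [0.235,-1.2,0,0,0],
    [0.235,-1.4,0,0,0],
    [0.235,-1.4,0,0,0]
  ]
}}

```text
t: 7.8
eef_pos: [0.5278, 0.002, 0.0341]
tcp_rot: [[0.768, -0.64, -0.001], [-0.64, -0.768, 0.0], [-0.001, 0.0, -1.0]]
force: [-0.3, 0.2, 0.1]
grip_width: 0.0203
finger_force: 0.0
```

Run:
```python
from h import *
where();a=np.ascontiguousarray(snapshot("wrist")[160:360,200:440,::-1])
t=np.ascontiguousarray(snapshot("scene")[175:280,250:350,::-1]);where()
cv2.imwrite("pics/p3.png",np.hstack([up(a,1.8),up(t,360/105)]))
```

```text
t 7.8 rack [[53.1  0.3]] z 0.0341 head -0.1 w 0.0203 F [-0.3  0.2  0.1] [ 17.  21. -16.  -0. -53.  33.]
t 7.9 rack [[52.8  0.2]] z 0.0342 head -0.1 w 0.0201 F [ 0.5 -0.3  0.1] [ 17.  21. -16.  -0. -53.  33.]
```

>>> {"method": "step_arm", "body": {
  "moves": [
    [0.235,-0.1,0,0,0],
    [0.235,-0.2,0,0,0],
    [0.235,-0.3,0,0,0],
    [0.235,-0.3,0,0,0],
    [0.235,-0.3,0,0,0]
  ]
}}

```text
t: 8.4
eef_pos: [0.5259, 0.0038, 0.0343]
tcp_rot: [[0.768, -0.64, -0.0], [-0.64, -0.768, 0.0], [-0.0, -0.0, -1.0]]
force: [1.0, -0.9, 1.2]
grip_width: 0.02
finger_force: 0.2
```

Run:
```python
from h import *
where();a=np.ascontiguousarray(snapshot("wrist")[160:360,200:440,::-1])
t=np.ascontiguousarray(snapshot("scene")[175:280,250:350,::-1]);where()
cv2.imwrite("pics/p3.png",np.hstack([up(a,1.8),up(t,360/105)]))
```

```text
t 8.4 rack [[55.6  0.1]] z 0.0343 head -0.1 w 0.02 F [ 1.  -0.9  1.2] [ 17.  20. -16.  -0. -53.  33.]
t 8.5 rack [[55.6  0.1]] z 0.0343 head -0.1 w 0.02 F [0.4 0.4 0.1] [ 17.  20. -16.  -0. -53.  33.]
```

>>> {"method": "step_arm", "body": {
  "moves": [
    [0.235,-0.1,0,0,0],
    [0.235,-0.2,0,0,0],
    [0.235,-0.2,0,0,0]
  ]
}}

```text
t: 8.8
eef_pos: [0.5245, 0.005, 0.0344]
tcp_rot: [[0.768, -0.64, 0.0], [-0.64, -0.768, -0.0], [0.0, -0.0, -1.0]]
force: [0.4, -1.0, -0.8]
grip_width: 0.0201
finger_force: 0.6
```

>>> {"method": "step_arm", "body": {
  "moves": [
    [0.235,1,0,0,0],
    [0.235,1,0,-2,0],
    [0.235,1,0,-5,0],
    [0.235,4,0,-9,0],
    [0.235,8,0,-9,0],
    [0.235,10,0,-9,0],
    [0.235,10,0,-9,0]
  ]
}}

```text
t: 9.5
eef_pos: [0.6027, -0.061, 0.1236]
tcp_rot: [[0.767, -0.642, -0.0], [-0.642, -0.767, -0.0], [-0.0, 0.0, -1.0]]
force: [-0.2, -0.1, -0.8]
grip_width: 0.02
finger_force: 0.0
```

Run:
```python
from h import *
where();a=np.ascontiguousarray(snapshot("wrist")[140:400,180:460,::-1])
t=np.ascontiguousarray(snapshot("scene")[175:280,250:350,::-1]);where()
cv2.imwrite("pics/p4.png",np.hstack([up(a,360/260),up(t,360/105)]))
```

```text
t 9.5 rack [[-44.9   0.8]] z 0.1236 head -0.2 w 0.02 F [-0.2 -0.1 -0.8] [  9.  24.   3.   0. -70.  41.]
t 9.6 rack [[-42.6   0.7]] z 0.1236 head -0.1 w 0.02 F [-0.4  0.7  0.1] [  9.  24.   3.  -0. -70.  41.]
```

View pics/p4.png

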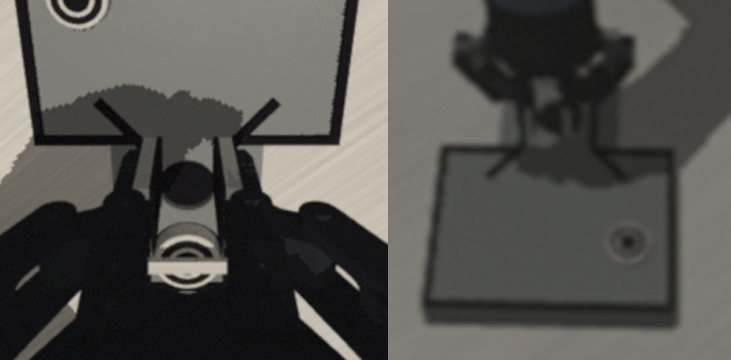

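The big bearing lies under the strap at wrist-crop (187,260). I'll check its height and position numerically against the small pocket at (187,184) before going on.

Run:
```python
from h import *
C=cam("wrist");im=np.ascontiguousarray(snapshot("wrist")[:,:,::-1]);where()
cv2.imwrite("pics/w5.png",im)
g=cv2.cvtColor(im,6)
print("col",[(y,int(g[y,313:319].mean())) for y in range(250,362)])
f=lambda y,z: toR(ray(C,(315.5,y),z))[0].round(1)
for y in (262,285,289): print(y,"deck",f(y,.03))
for y in (298,302,306,310,350,352): print(y,f(y,.03),f(y,.038),f(y,.044))
```

```text
t 9.65 rack [[-42.1   0.6]] z 0.1238 head -0.1 w 0.02 F [-0.4  0.  -0.3] [  9.  24.   3.  -0. -70.  41.]
col [(250, 100), (251, 112), (252, 117), (253, 90), (254, 44), (255, 24), (256, 21), (257, 22), (258, 20), (259, 22), (260, 20), (261, 22), (262, 22), (263, 23), (264, 23), (265, 22), (266, 21), (267, 22), (268, 22), (269, 23), (270, 21), (271, 21), (272, 21), (273, 23), (274, 23), (275, 23), (276, 22), (277, 21), (278, 20), (279, 21), (280, 20), (281, 22), (282, 24), (283, 23), (284, 23), (285, 27), (286, 45), (287, 57), (288, 63), (289, 89), (290, 111), (291, 119), (292, 122), (293, 123), (294, 123), (295, 122), (296, 122), (297, 117), (298, 91), (299, 82), (300, 94), (301, 96), (302, 96), (303, 96), (304, 95), (305, 92), (306, 100), (307, 135), (308, 172), (309, 189), (310, 189), (311, 153), (312, 81), (313, 33), (314, 26), (315, 30), (316, 44), (317, 79), (318, 98), (319, 88), (320, 55), (321, 19), (322, 16), (323, 40), (324, 75), (325, 95), (326, 115), (327, 159), (328, 185), (329, 189), (330, 187), (331, 185), (332, 185), (333, 186), (334, 182), (335, 151), (336, 140), (337, 168), (338, 167), (339, 113), (340, 42), (341, 28), (342, 43), (343, 114), (344, 168), (345, 162), (346, 101), (347, 41), (348, 71), (349, 106), (350, 116), (351, 87), (352, 42), (353, 19), (354, 14), (355, 15), (356, 16), (357, 14), (358, 12), (359, 14), (360, 16), (361, 15)]
262 deck [20.9  1.3]
285 deck [45.9  1.2]
289 deck [50.4  1.2]
298 [60.7  1.2] [54.4  1.2] [49.6  1.2]
302 [65.3  1.2] [58.8  1.2] [54.   1.2]
306 [70.   1.2] [63.4  1.2] [58.4  1.2]
310 [74.8  1.2] [68.   1.2] [62.9  1.2]
350 [125.3   1.1] [116.8   1.1] [110.4   1.1]
352 [128.    1.1] [119.4   1.1] [112.9   1.1]
```

```bash
python3 -c "
from h import *
where();go((-126,-90),.12,47.2);go((-126,-90),.075,47.2);w=toW((-126,-90));print(w,np.hypot(*w))
g=cv2.cvtColor(cv2.imread('pics/w5.png'),6)
for y in range(318,326): print(y,g[y,270:362].tolist())
C=cam('wrist')
for z in (.038,.044): print(z,[toR(ray(C,(u,322),z))[0].round(1).tolist() for u in (280,350)])
"
```

```text
t 9.65 rack [[-42.1   0.6]] z 0.1238 head -0.1 w 0.02 F [-0.4  0.  -0.3] [  9.  24.   3.  -0. -70.  41.]
shift cm [ 8.37 -9.07  0.37] spin rad -0.826
shift cm [ 8.38 -9.07  4.87] spin rad -0.826
[ 0.72316775 -0.04302065] 0.7244462464158282
318 [17, 18, 16, 15, 10, 17, 16, 17, 17, 16, 18, 17, 15, 18, 17, 18, 16, 31, 53, 46, 27, 31, 51, 79, 94, 103, 103, 100, 91, 62, 30, 17, 16, 16, 17, 20, 32, 53, 71, 80, 87, 94, 97, 97, 97, 98, 100, 99, 98, 95, 83, 74, 57, 39, 20, 17, 16, 14, 17, 21, 44, 75, 95, 104, 103, 98, 90, 72, 44, 24, 28, 43, 47, 32, 19, 15, 16, 17, 19, 13, 16, 16, 18, 21, 14, 18, 18, 19, 19, 19, 14, 19]
319 [16, 10, 17, 12, 11, 19, 17, 17, 15, 12, 16, 15, 18, 12, 16, 14, 17, 23, 45, 54, 31, 39, 66, 90, 102, 102, 103, 88, 54, 29, 20, 14, 17, 18, 19, 36, 63, 87, 93, 97, 96, 97, 90, 84, 86, 85, 87, 91, 98, 100, 98, 98, 90, 71, 50, 28, 15, 16, 14, 20, 22, 43, 82, 103, 100, 100, 95, 81, 53, 32, 40, 39, 28, 18, 15, 19, 16, 13, 15, 16, 15, 20, 15, 17, 16, 14, 17, 13, 20, 16, 18, 19]
320 [20, 14, 13, 15, 18, 16, 16, 18, 18, 14, 15, 15, 17, 14, 16, 17, 16, 24, 57, 70, 47, 50, 76, 96, 
[... 1523 characters left out ...]
66, 71, 77, 73, 82, 95, 95, 93, 84, 74, 74, 77, 76, 77, 79, 75, 76, 75, 74, 76, 78, 76, 72, 67, 73, 82, 87, 94, 95, 88, 78, 76, 71, 72, 78, 78, 86, 96, 97, 96, 91, 88, 86, 77, 69, 59, 33, 16, 16, 17, 17, 17, 17, 17, 13, 16, 15, 17, 18, 15, 16, 13, 16, 19]
325 [15, 16, 15, 17, 16, 14, 17, 16, 18, 19, 16, 15, 16, 17, 12, 20, 43, 74, 94, 98, 95, 95, 96, 97, 99, 99, 95, 87, 83, 89, 89, 88, 91, 98, 93, 91, 96, 90, 91, 96, 92, 93, 95, 95, 95, 96, 93, 95, 98, 96, 90, 84, 90, 95, 92, 89, 97, 91, 88, 91, 88, 88, 95, 94, 97, 97, 98, 97, 95, 94, 88, 80, 81, 76, 47, 18, 10, 18, 16, 13, 17, 15, 17, 15, 14, 16, 12, 20, 19, 21, 20, 17]
0.038 [[82.7, -33.1], [82.8, 34.3]]
0.044 [[77.2, -32.2], [77.3, 33.4]]
```

>>> {"method": "step_arm", "body": {
  "moves": [
    [0.19,2,-2,0,-0.14],
    [0.19,4,-4,0,-0.28],
    [0.19,6,-6,0,-0.42],
    [0.19,7.9,-8.6,0,-0.56],
    [0.19,7.9,-8.6,0,-0.7],
    [0.19,7.9,-8.6,0.5,-0.826],
    [0.19,7.9,-8.6,3,-0.826],
    [0.19,7.9,-8.6,4,-0.826]
  ]
}}

```text
t: 10.45
eef_pos: [0.7153, -0.0425, 0.082]
tcp_rot: [[0.991, 0.131, -0.004], [0.131, -0.991, 0.001], [-0.004, -0.001, -1.0]]
force: [-1.3, -0.6, -0.8]
grip_width: 0.0163
finger_force: 0.0
```

Run:
```python
from h import *
where();C=cam("wrist");im=np.ascontiguousarray(snapshot("wrist")[:,:,::-1]);where()
cv2.imwrite("pics/w6.png",im);go((-121.6,-86),.034,47.2)
print("pred",proj(C,np.r_[toW((-98.5,-61)),.041]))
print(blobs(im,C,(-98.5,-61),.041,34))
g=cv2.cvtColor(im,6);y=int(proj(C,np.r_[toW((-98.5,-61)),.041])[0,1])
for n in("top","scene"): cv2.imwrite(f"pics/{n}6.png",snapshot(n)[:,:,::-1])
a=im[200:380,190:450];t=cv2.imread("pics/top6.png")[180:260,290:370];s=cv2.imread("pics/scene6.png")[175:235,270:330]
cv2.imwrite("pics/v6.png",np.hstack([cv2.resize(a,(433,300)),cv2.resize(s,(300,300),interpolation=2)]))
```

```text
t 10.45 rack [[-119.6  -85.3]] z 0.082 head -312.7 w 0.0163 F [-1.3 -0.6 -0.8] [  9.  38.  21.  -0. -73.  89.]
t 10.5 rack [[-119.2  -84.8]] z 0.0806 head -312.7 w 0.016 F [-0.3  0.1 -1.4] [  9.  38.  21.  -0. -73.  89.]
shift cm [0.28 0.1  4.66] spin rad 0.001
pred [[316.19586727 263.45359503]]
(array([315.5, 265.5]), 21.5, array([-97. , -60.1]))
```

View pics/v6.png

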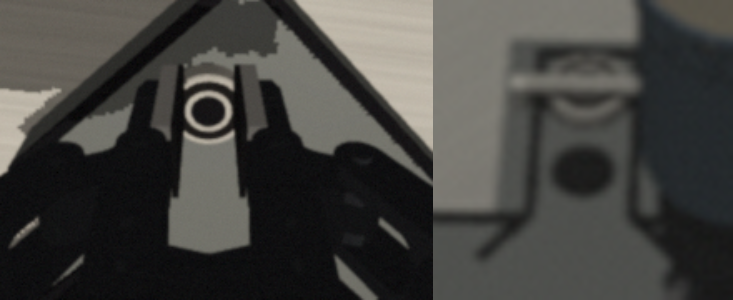

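The small bearing is centred between the fingers at wrist-crop (208,110). The scene crop shows the big bearing under the strap, with its near rim at about (588,122). I'll compare seated and unseated rows numerically.

Run:
```python
from h import *
im=cv2.imread("pics/scene6.png");g=cv2.cvtColor(im,6);C=cam("scene")
P=lambda x,z,y=0: proj(C,np.r_[toW((x,y)),z])[0].round(2)
print("pocket edges",P(13.5,.03),P(52.5,.03),"strap near top/bot",P(74,.054),P(84,.054))
print("seated near rim top",P(64.5,.038),P(66.5,.038),"unseated",P(61.3,.044),P(64,.044),"deck edge 62.5",P(62.5,.03))
print("sides seated",P(88,.038,23.5),P(88,.038,-23.5),"un",P(85,.044,23.5),P(85,.044,-23.5))
for y in range(180,216): print(y,g[y,292:310].tolist())
```

```text
pocket edges [299.3  213.29] [299.93 202.38] strap near top/bot [299.96 191.65] [300.12 188.96]
seated near rim top [300.01 197.5 ] [300.04 196.96] unseated [299.89 197.15] [299.93 196.42] deck edge 62.5 [300.08 199.65]
sides seated [292.53 191.09] [308.23 191.32] un [292.36 190.65] [308.16 190.89]
180 [123, 121, 123, 124, 123, 122, 123, 123, 123, 123, 122, 122, 120, 120, 122, 122, 122, 117]
181 [121, 121, 121, 121, 121, 122, 121, 123, 123, 122, 121, 122, 122, 121, 122, 124, 122, 118]
182 [110, 110, 111, 111, 111, 114, 115, 116, 115, 115, 114, 114, 114, 115, 115, 115, 116, 111]
183 [88, 88, 88, 86, 87, 89, 91, 91, 91, 91, 91, 92, 92, 92, 93, 92, 92, 90]
184 [60, 59, 59, 60, 59, 59, 60, 61, 63, 65, 67, 67, 66, 66, 64, 65, 67, 63]
185 [41, 39, 40, 41, 44, 51, 57, 58, 56, 61, 62, 61, 57, 50, 45, 42, 42, 42]
186 [41, 44, 50, 55, 62, 67, 73, 71, 66, 68, 73, 72, 67, 62, 58, 51, 45, 41]
187 [48, 64, 75, 79, 76, 71, 70, 72, 72, 73, 72, 67, 68, 77, 82, 78, 69, 58]
188 [56, 75, 85, 81, 71, 68, 71, 78, 83, 84, 79, 72, 67, 75, 87, 90, 83, 66]
189 [79, 90, 95, 88, 81, 87, 87, 86, 84, 85, 86, 89, 
[... 1371 characters left out ...]
70, 54]
207 [73, 67, 51, 35, 29, 28, 29, 27, 26, 27, 26, 26, 32, 45, 64, 74, 68, 51]
208 [71, 60, 42, 30, 29, 28, 29, 29, 29, 29, 29, 29, 28, 39, 59, 71, 67, 51]
209 [72, 58, 40, 30, 28, 27, 31, 28, 29, 29, 28, 28, 27, 39, 58, 71, 67, 51]
210 [72, 61, 42, 31, 29, 29, 28, 28, 29, 28, 29, 27, 27, 42, 63, 74, 67, 49]
211 [75, 65, 49, 35, 29, 27, 29, 29, 27, 27, 27, 28, 36, 50, 67, 75, 66, 49]
212 [77, 73, 63, 48, 37, 30, 27, 29, 29, 27, 29, 36, 49, 65, 75, 76, 66, 46]
213 [79, 78, 74, 65, 55, 45, 40, 37, 36, 39, 44, 55, 66, 75, 80, 76, 62, 43]
214 [78, 81, 79, 76, 72, 66, 62, 57, 56, 60, 66, 72, 75, 78, 79, 77, 63, 44]
215 [79, 80, 79, 79, 79, 77, 76, 73, 74, 75, 78, 78, 80, 79, 80, 76, 63, 44]
```

Those two views leave seated and unseated ambiguous. I'll look from straight above the pocket.

```bash
python3 -c "
from h import *
go((165,0),.16,0)"
```

```text
shift cm [-25.68 -15.2   -7.57] spin rad 0.825
```

>>> {"method": "step_arm", "body": {
  "moves": [
    [0.19,0,0,-4,0],
    [0.19,0,0,-7.6,0.14],
    [0.19,-5,-3,-7.6,0.28],
    [0.19,-9,-5.5,-7.6,0.42],
    [0.19,-13,-8,-7.6,0.56],
    [0.19,-17,-10.5,-7.6,0.7],
    [0.19,-21,-12.8,-7.6,0.82],
    [0.19,-25.7,-15.2,-7.6,0.825]
  ]
}}

```text
t: 11.4
eef_pos: [0.4439, 0.0733, 0.1617]
tcp_rot: [[0.767, -0.642, 0.003], [-0.642, -0.767, 0.001], [0.002, -0.003, -1.0]]
force: [-0.8, 1.8, -0.0]
grip_width: 0.0162
finger_force: 0.0
```

>>> {"method": "step_arm", "body": {
  "moves": [
    [0.19,0,0,0,0],
    [0.19,0,0,0,0]
  ]
}}

```text
t: 11.6
eef_pos: [0.4448, 0.0732, 0.1623]
tcp_rot: [[0.77, -0.638, 0.004], [-0.638, -0.77, 0.001], [0.002, -0.003, -1.0]]
force: [0.6, -0.4, 0.3]
grip_width: 0.0163
finger_force: 0.0
```

Run:
```python
from h import *
where();C=cam("wrist");im=np.ascontiguousarray(snapshot("wrist")[:,:,::-1]);where()
np.savez("w7.npz",K=C[0],R=C[1],e=C[2]);cv2.imwrite("pics/w7.png",im);g=cv2.cvtColor(im,6)
P=lambda x,z,y=0: proj(C,np.r_[toW((x,y)),z])[0].round(1)
print("pocket s",P(13.5,.03),P(52.5,.03),"strap",P(74,.054),P(84,.054),"near rim seated",P(65.5,.038),"un",P(61.5,.044),P(90-1,.038,23.5),P(90-1,.038,-23.5))
u=int(P(33,.03)[0]);print([(y,int(g[y,u-2:u+3].mean())) for y in range(max(0,int(P(8,.03)[1])-4),int(P(116,.03)[1])+12)])
```

```text
t 11.6 rack [[162.3  -1.5]] z 0.1623 head 0.1 w 0.0163 F [ 0.6 -0.4  0.3] [ 29.   5. -16.   0. -69.  21.]
t 11.65 rack [[161.6  -1.9]] z 0.1619 head 0.0 w 0.0164 F [0.5 0.5 0.4] [ 29.   5. -16.   0. -69.  21.]
pocket s [317.7   9. ] [317.5  61.3] strap [317.5  87.3] [317.4 100.4] near rim seated [317.4  77. ] un [317.5  71.4] [344.3 106.1] [290.3 106. ]
[(0, 110), (1, 109), (2, 108), (3, 109), (4, 110), (5, 109), (6, 97), (7, 75), (8, 52), (9, 36), (10, 26), (11, 23), (12, 25), (13, 27), (14, 26), (15, 25), (16, 27), (17, 26), (18, 25), (19, 25), (20, 27), (21, 27), (22, 27), (23, 25), (24, 26), (25, 27), (26, 27), (27, 25), (28, 26), (29, 26), (30, 26), (31, 26), (32, 26), (33, 26), (34, 26), (35, 26), (36, 26), (37, 26), (38, 26), (39, 25), (40, 27), (41, 27), (42, 26), (43, 26), (44, 26), (45, 26), (46, 27), (47, 27), (48, 27), (49, 28), (50, 26), (51, 24), (52, 25), (53, 25), (54, 26), (55, 25), (56, 26), (57, 26), (58, 26), (59, 32), (60, 66), (61, 98), (62, 109), (63, 112), (64, 111), (65, 111), (66, 111), (67, 112), (68, 112), (69, 112), (70, 111), (71, 99), (72, 72), (73, 41), (74, 27), (75, 25), (76, 35), (77, 86), (78, 147), (79, 177), (80, 184), (81, 180), (82, 147), (83, 79), (84, 28), (85, 42), (86, 130), (87, 172), (88, 176), (89, 177), (90, 176), (91, 176), (92, 175), (93, 172), (94, 172), (95, 172), (96, 172), (97, 172), (98, 165), (99, 115), (100, 33), (101, 11), (102, 13), (103, 19), (104, 23), (105, 23), (106, 23), (107, 22), (108, 22), (109, 22), (110, 22), (111, 24), (112, 23), (113, 22), (114, 23), (115, 21), (116, 22), (117, 48), (118, 124), (119, 161), (120, 165), (121, 155), (122, 103), (123, 36), (124, 23), (125, 22), (126, 22), (127, 27), (128, 71), (129, 138), (130, 167), (131, 169), (132, 153), (133, 118), (134, 67), (135, 25), (136, 20), (137, 21), (138, 20), (139, 21), (140, 29), (141, 70), (142, 98), (143, 105), (144, 104), (145, 106), (146, 105), (147, 106)]
```

Run:
```python
from h import *
d=np.load("w7.npz");C=(d["K"],d["R"],d["e"])
P=lambda x,z,y=0: proj(C,np.r_[toW((x,y)),z])[0].round(1)
print("far rim",P(112.6,.038),P(112.6,.044),"pocket edge",P(113.5,.03),P(115,.033))
go((-121.6,-86),.16,47.2)
```

```text
far rim [317.2 133.5] [317.2 134.4] pocket edge [317.1 133.5] [317.1 135.5]
shift cm [28.33 -8.39  0.27] spin rad -0.823
```

The big bearing is home: a dark gap (rows 72–76) separates deck and rim, and its near rim (77) and far rim (133.5) match the seated prediction. Back to the small one.

>>> {"method": "step_arm", "body": {
  "moves": [
    [0.19,5,0,0,0],
    [0.19,9,-1,0,-0.14],
    [0.19,13,-2,0,-0.28],
    [0.19,17,-4,0,-0.42],
    [0.19,21,-6,0,-0.56],
    [0.19,25,-8,0,-0.7],
    [0.19,28.3,-8.4,0,-0.823],
    [0.19,28.3,-8.4,3,-0.823]
  ]
}}

```text
t: 12.45
eef_pos: [0.7227, -0.0477, 0.1325]
tcp_rot: [[0.992, 0.129, 0.009], [0.129, -0.992, -0.002], [0.009, 0.003, -1.0]]
force: [0.0, 0.3, 0.5]
grip_width: 0.0165
finger_force: 0.0
```

>>> {"method": "step_arm", "body": {
  "moves": [
    [0.19,0,0,3,0],
    [0.19,0,0,4.5,0],
    [0.19,0,0,4.5,0]
  ]
}}

```text
t: 12.75
eef_pos: [0.7153, -0.045, 0.0813]
tcp_rot: [[0.992, 0.127, -0.006], [0.127, -0.992, -0.0], [-0.006, -0.0, -1.0]]
force: [-0.3, -0.5, 0.0]
grip_width: 0.0165
finger_force: 0.0
```

Run:
```python
from h import *
where();C=cam("wrist");im=np.ascontiguousarray(snapshot("wrist")[:,:,::-1]);where()
go((-121.6,-86),.034,47.2);g=cv2.cvtColor(im,6)
print("pred",proj(C,np.r_[toW((-97,-60)),.041]),blobs(im,C,(-97,-60),.041,30))
y=int(blobs(im,C,(-97,-60),.041,30)[0][1]);print(y,g[y,270:365].tolist())
```

```text
t 12.75 rack [[-121.2  -83.4]] z 0.0813 head -313.0 w 0.0165 F [-0.3 -0.5  0. ] [  9.  38.  21.  -0. -73.  88.]
t 12.8 rack [[-122.   -84.2]] z 0.0839 head -312.9 w 0.0165 F [0.4 0.  0.9] [  9.  38.  21.   0. -73.  88.]
shift cm [ 0.12 -0.15  4.99] spin rad -0.002
pred [[312.29805465 265.50765167]] (array([312.5, 265.5]), 21.3, array([-97.1, -59.9]))
265 [20, 14, 15, 14, 13, 17, 12, 15, 15, 18, 17, 25, 51, 74, 74, 76, 76, 72, 73, 72, 74, 72, 75, 54, 23, 13, 13, 13, 8, 24, 58, 65, 35, 22, 20, 21, 20, 21, 20, 20, 22, 19, 23, 22, 21, 19, 19, 21, 23, 22, 27, 65, 140, 178, 177, 148, 77, 35, 26, 25, 20, 10, 9, 12, 13, 12, 20, 53, 70, 74, 75, 76, 74, 73, 75, 76, 73, 73, 54, 25, 15, 19, 14, 17, 16, 14, 14, 12, 15, 16, 22, 54, 95, 113, 119]
```

>>> {"method": "step_arm", "body": {
  "moves": [
    [0.19,0.1,-0.15,2,0],
    [0.19,0.1,-0.15,3.6,0],
    [0.19,0.1,-0.15,4.4,0],
    [0.19,0.1,-0.15,4.9,0],
    [0.19,0.1,-0.15,4.9,0]
  ]
}}

```text
t: 13.3
eef_pos: [0.7174, -0.0424, 0.0367]
tcp_rot: [[0.992, 0.129, 0.001], [0.129, -0.992, -0.0], [0.001, 0.0, -1.0]]
force: [-0.4, -0.4, 0.3]
grip_width: 0.0161
finger_force: 0.0
```

Run:
```python
from h import *
where();C=cam("wrist");im=np.ascontiguousarray(snapshot("wrist")[:,:,::-1]);where()
print(blobs(im,C,(-97,-60),.041,40))
```

```text
t 13.3 rack [[-121.1  -86.8]] z 0.0367 head -312.9 w 0.0161 F [-0.4 -0.4  0.3] [  9.  39.  17.   0. -68.  88.]
t 13.35 rack [[-121.3  -86.9]] z 0.0372 head -312.9 w 0.0162 F [ 0.3 -0.5  0.6] [  9.  39.  17.   0. -68.  88.]
(array([314.7, 312.9]), 26.7, array([-96.5, -60.2]))
```

>>> {"method": "step_arm", "body": {
  "moves": [
    [0.19,0,0,0.3,0],
    [0.19,-0.5,0,0.35,0],
    [0.19,-1.1,0,0.35,0],
    [0.19,-1.8,0,0.35,0],
    [0.19,-2.6,0,0.35,0],
    [0.19,-3.4,0,0.35,0],
    [0.19,-4.2,0,0.35,0],
    [0.19,-5,0,0.35,0]
  ]
}}

```text
t: 14.15
eef_pos: [0.6666, -0.0487, 0.0329]
tcp_rot: [[0.992, 0.129, -0.0], [0.129, -0.992, -0.0], [-0.0, 0.0, -1.0]]
force: [0.7, -0.3, 0.9]
grip_width: 0.0161
finger_force: 0.2
```

Run:
```python
from h import *
where();C=cam("wrist");im=np.ascontiguousarray(snapshot("wrist")[:,:,::-1]);where()
s=np.array(state()["eef_pos"]);g=toR(s)[0]+27*np.array([.68,.733]);print(g,proj(C,np.r_[toW(g),.041]))
print(blobs(im,C,g,.041,30))
t=np.ascontiguousarray(snapshot("top")[:,:,::-1]);print(blobs(t,cam("top"),g,.041,7))
```

```text
t 14.15 rack [[-86.1 -49.5]] z 0.0329 head -312.9 w 0.0161 F [ 0.7 -0.3  0.9] [  9.  34.   7.   0. -63.  88.]
t 14.2 rack [[-85.3 -48.7]] z 0.0329 head -312.9 w 0.0162 F [-1.2 -0.2 -2. ] [  9.  34.   7.  -0. -63.  88.]
[-66.98032122 -28.9431447 ] [[314.52422797 305.63561941]]
(array([315. , 311.3]), 22.7, array([-64.6, -26. ]))
(array([345.5, 184. ]), 8.2, array([-62.1, -30.7]))
```

>>> {"method": "step_arm", "body": {
  "moves": [
    [0.19,-0.8,0,0,0],
    [0.19,-1.6,0,0,0],
    [0.19,-2.4,0,0,0],
    [0.19,-3.1,0,0,0],
    [0.19,-3.7,0,0,0],
    [0.19,-3.7,0,0,0]
  ]
}}

```text
t: 14.85
eef_pos: [0.6298, -0.0535, 0.0329]
tcp_rot: [[0.992, 0.129, -0.0], [0.129, -0.992, 0.0], [-0.0, -0.0, -1.0]]
force: [-0.4, -0.3, -0.1]
grip_width: 0.0164
finger_force: 0.0
```

Run:
```python
from h import *
where();C=cam("wrist");im=np.ascontiguousarray(snapshot("wrist")[:,:,::-1]);where()
s=np.array(state()["eef_pos"]);g=toR(s)[0]+29*np.array([.68,.733]);print(g)
print(blobs(im,C,g,.041,30))
t=np.ascontiguousarray(snapshot("top")[:,:,::-1]);print(blobs(t,cam("top"),g,.041,7))
```

```text
t 14.85 rack [[-60.9 -22.3]] z 0.0329 head -312.9 w 0.0164 F [-0.4 -0.3 -0.1] [  9.  31.   1.  -0. -60.  88.]
t 14.9 rack [[-61.3 -22.7]] z 0.0329 head -312.9 w 0.0163 F [ 1.1  0.1 -0.3] [  9.  31.   1.   0. -60.  88.]
[-41.55405709  -1.45885958]
(array([315., 306.]), 26.1, array([-41.8,  -1.4]))
(array([347.5, 196.5]), 7.9, array([-36.3,  -0.6]))
```

>>> {"method": "step_arm", "body": {
  "moves": [
    [0.19,-0.2,0,0,0],
    [0.19,-0.13,0.42,0,0.14],
    [0.19,-0.22,0.83,0,0.28],
    [0.19,-0.36,1.22,0,0.42],
    [0.19,-0.56,1.59,0,0.56],
    [0.19,-0.8,1.93,0,0.7],
    [0.19,-1.05,2.19,0,0.82],
    [0.19,-1.05,2.19,0,0.82]
  ]
}}

```text
t: 15.75
eef_pos: [0.623, -0.0767, 0.0327]
tcp_rot: [[0.77, -0.638, -0.0], [-0.638, -0.77, -0.0], [-0.0, 0.0, -1.0]]
force: [0.2, 0.2, -0.1]
grip_width: 0.0164
finger_force: 0.0
```

Run:
```python
from h import *
where();C=cam("wrist");im=np.ascontiguousarray(snapshot("wrist")[:,:,::-1]);where()
s=np.array(state()["eef_pos"]);g=toR(s)[0]+29*np.array([1,0]);print(g)
print(blobs(im,C,g,.041,30))
t=np.ascontiguousarray(snapshot("top")[:,:,::-1]);print(blobs(t,cam("top"),g,.041,7))
```

```text
t 15.75 rack [[-70.5  -0.1]] z 0.0327 head 0.1 w 0.0164 F [ 0.2  0.2 -0.1] [  7.  30.  -0.   0. -60.  43.]
t 15.8 rack [[-70.5  -0.3]] z 0.0327 head 0.3 w 0.0162 F [ 0.1 -0.8  0.2] [  7.  30.  -0.   0. -60.  43.]
[-41.4848639   -0.32511461]
(array([315. , 304.3]), 39.1, array([-43.5,   0.1]))
(array([351. , 200.5]), 3.0, array([-33.9,  15.7]))
```

>>> {"method": "step_arm", "body": {
  "moves": [
    [0.19,-0.5,0,0.1,0],
    [0.19,-1.2,0,0.15,0],
    [0.19,-1.9,0,0.15,0],
    [0.19,-2.6,0,0.15,0],
    [0.19,-3.3,0,0.15,0],
    [0.19,-4,0,0.15,0],
    [0.19,-4.7,0,0.15,0],
    [0.19,-5.4,0,0.15,0]
  ]
}}

```text
t: 16.65
eef_pos: [0.581, -0.0416, 0.0314]
tcp_rot: [[0.771, -0.637, 0.0], [-0.637, -0.771, 0.0], [0.0, -0.0, -1.0]]
force: [0.3, -0.4, -0.5]
grip_width: 0.0161
finger_force: 0.1
```

>>> {"method": "step_arm", "body": {
  "moves": [
    [0.19,-0.3,0,0,0],
    [0.19,-0.6,0,0,0],
    [0.19,-0.9,0,0,0],
    [0.19,-1.2,0,0,0],
    [0.19,-1.4,0,0,0],
    [0.19,-1.6,0,0,0],
    [0.19,-1.7,0,0,0],
    [0.19,-1.8,0,0,0]
  ]
}}

```text
t: 17.45
eef_pos: [0.5675, -0.0305, 0.0312]
tcp_rot: [[0.771, -0.637, -0.0], [-0.637, -0.771, 0.0], [-0.0, 0.0, -1.0]]
force: [0.1, 0.5, -0.4]
grip_width: 0.0163
finger_force: 0.0
```

Run:
```python
from h import *
where();C=cam("wrist");im=np.ascontiguousarray(snapshot("wrist")[:,:,::-1]);where();g=cv2.cvtColor(im,6)
s=np.array(state()["eef_pos"]);q=toR(s)[0]+29*np.array([1,0])
print(q,proj(C,np.r_[toW(q),.041]),proj(C,np.r_[toW((31,0)),.035]));print([(y,int(g[y,313:318].mean())) for y in range(270,350)])
```

```text
t 17.45 rack [[ 1.7 -0.1]] z 0.0312 head 0.1 w 0.0163 F [ 0.1  0.5 -0.4] [ 13.  25. -10.  -0. -55.  38.]
t 17.5 rack [[ 1.8 -0.1]] z 0.0312 head 0.1 w 0.0164 F [-0.6  0.7  0.2] [ 13.  25. -10.  -0. -55.  38.]
[30.82357992 -0.10425727] [[314.56162551 309.29957194]] [[314.76186206 302.24637679]]
[(270, 104), (271, 106), (272, 107), (273, 107), (274, 107), (275, 108), (276, 107), (277, 105), (278, 105), (279, 103), (280, 103), (281, 106), (282, 120), (283, 129), (284, 123), (285, 115), (286, 111), (287, 78), (288, 30), (289, 19), (290, 20), (291, 20), (292, 35), (293, 86), (294, 113), (295, 115), (296, 85), (297, 38), (298, 17), (299, 14), (300, 16), (301, 17), (302, 16), (303, 15), (304, 16), (305, 15), (306, 14), (307, 15), (308, 16), (309, 15), (310, 15), (311, 14), (312, 15), (313, 30), (314, 85), (315, 111), (316, 90), (317, 49), (318, 23), (319, 20), (320, 42), (321, 88), (322, 105), (323, 91), (324, 78), (325, 77), (326, 77), (327, 77), (328, 78), (329, 77), (330, 77), (331, 77), (332, 77), (333, 77), (334, 76), (335, 79), (336, 84), (337, 92), (338, 96), (339, 95), (340, 98), (341, 97), (342, 97), (343, 96), (344, 98), (345, 99), (346, 97), (347, 97), (348, 97), (349, 98)]
```

>>> {"method": "step_arm", "body": {
  "moves": [
    [0.19,-0.1,0,0,0],
    [0.19,-0.2,0,0,0],
    [0.19,-0.3,0,0,0],
    [0.19,-0.3,0,0,0]
  ]
}}

```text
t: 17.9
eef_pos: [0.5652, -0.0286, 0.0313]
tcp_rot: [[0.771, -0.637, -0.0], [-0.637, -0.771, 0.0], [-0.0, 0.0, -1.0]]
force: [0.3, 0.4, -0.3]
grip_width: 0.0158
finger_force: 0.0
```

>>> {"method": "step_arm", "body": {
  "moves": [
    [0.19,1,0,0,0],
    [0.19,1.5,0,-3,0],
    [0.19,1,0,-7,0],
    [0.19,-3,0,-12,0],
    [0.19,-8,0,-13,0],
    [0.19,-11,0,-13,0],
    [0.19,-11,0,-13,0],
    [0.19,-11,0,-13,0]
  ]
}}

```text
t: 18.7
eef_pos: [0.4807, 0.0418, 0.162]
tcp_rot: [[0.772, -0.636, 0.001], [-0.636, -0.772, 0.0], [0.001, -0.001, -1.0]]
force: [0.4, 0.1, -0.3]
grip_width: 0.0159
finger_force: 0.0
```

```bash
cat > chk.py <<'E'
from h import *
where();C=cam("wrist");im=np.ascontiguousarray(snapshot("wrist")[:,:,::-1]);where()
cv2.imwrite("pics/w8.png",im);g=cv2.cvtColor(im,6)
P=lambda x,z,y=0: proj(C,np.r_[toW((x,y)),z])[0].round(1)
print("pocket rims",P(13.5,.03),P(52.5,.03),"strap",P(74,.054),P(84,.054),"seated@33",P(15.5,.035),P(50.5,.035),"deck@33",P(15.5,.041),P(50.5,.041))
u=int(P(33,.03)[0]);a,b=int(P(5,.03)[1]),int(P(90,.03)[1]);print([(y,int(g[y,u-2:u+3].mean())) for y in range(max(a,0),b)])
E
python3 chk.py
```

```text
t 18.7 rack [[114.7  -0.3]] z 0.162 head 0.2 w 0.0159 F [ 0.4  0.1 -0.3] [ 24.   9. -11.   0. -70.  27.]
t 18.75 rack [[ 1.142e+02 -1.000e-01]] z 0.1615 head 0.2 w 0.0162 F [1.2 0.1 0.3] [ 24.   9. -11.   0. -70.  27.]
pocket rims [316.  72.] [315.7 118.4] strap [315.6 146.5] [315.5 158.1] seated@33 [316.   74.1] [315.7 116.5] deck@33 [316.   73.6] [315.8 117. ]
[(61, 115), (62, 116), (63, 115), (64, 116), (65, 115), (66, 117), (67, 115), (68, 116), (69, 108), (70, 84), (71, 63), (72, 109), (73, 160), (74, 177), (75, 162), (76, 107), (77, 39), (78, 22), (79, 22), (80, 40), (81, 114), (82, 165), (83, 175), (84, 142), (85, 75), (86, 32), (87, 25), (88, 26), (89, 26), (90, 26), (91, 25), (92, 26), (93, 25), (94, 26), (95, 24), (96, 26), (97, 25), (98, 24), (99, 25), (100, 25), (101, 37), (102, 91), (103, 150), (104, 169), (105, 142), (106, 79), (107, 30), (108, 23), (109, 29), (110, 68), (111, 137), (112, 168), (113, 150), (114, 94), (115, 36), (116, 40), (117, 74), (118, 99), (119, 109), (120, 111), (121, 111), (122, 111), (123, 111), (124, 111), (125, 111), (126, 108), (127, 99), (128, 71), (129, 37), (130, 23), (131, 23), (132, 41), (133, 73), (134, 123), (135, 161), (136, 175), (137, 175), (138, 167), (139, 115), (140, 40), (141, 23), (142, 21), (143, 24), (144, 48), (145, 112), (146, 155), (147, 167), (148, 169), (149, 169), (150, 168), (151, 165), (152, 165), (153, 165), (154, 166), (155, 164), (156, 159), (157, 109), (158, 38)]
```

Both bearings are inside their pocket outlines, with dark gaps all round on the checked line. The small ring spans rows 72–114 against pocket rims at 70–117. The arm is clear.

Run:
```python
from h import *
g=cv2.cvtColor(cv2.imread("pics/w8.png"),6)
print(g[92:95,285:348].mean(0).astype(int).tolist())
print(finish_job())
```

```text
[28, 64, 99, 113, 114, 114, 113, 113, 100, 72, 49, 96, 150, 168, 139, 75, 31, 23, 35, 100, 157, 174, 136, 62, 27, 24, 23, 23, 26, 25, 26, 25, 26, 26, 25, 25, 25, 25, 34, 81, 147, 172, 142, 76, 29, 22, 36, 100, 159, 178, 155, 94, 36, 52, 89, 112, 117, 117, 118, 115, 100, 66, 30]
the job is handed in; nothing more can be done
None
```

I slid the big bearing into the far pocket under the strap and then the small one into the near pocket. The camera check showed both seated, and I handed the job in at about 19 s of the 69 s limit; no verdict was returned.

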